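# Charge the grinding bowl through the click-gate hopper

## Robot

A 7-joint arm with a two-finger parallel gripper is mounted at the origin on the work surface. World frame = base frame: x ahead of the robot, y to its left, z up, the work surface at z = 0. Lengths are in m, angles in rad, forces in N, time in s.
With the tool pointing down it reaches from about 0.35 to 0.9 m from the base axis. Payload 8.1 kg.
Tool frame: the origin (TCP) lies on the centre line of the jaws, within the pads' length; the fingertips stand 17 mm ahead of it and the grasp point (between the pads) lies 2 mm behind it; z points along the fingers, y is the direction in which the jaws open and shut (so a half turn about z gives the same grasp; the last joint's range is limited). The gripper opens to 92 mm and grips with 3 to 60 N. Pads are 19 mm wide; open, the fingers measure 130 mm over their backs; the gripper's body (75 mm by 190 mm) begins 47 mm behind the grasp point.
Start: joints at [-1.272, 0.434, 0.025, 1.573, -0.012, 1.134, -0.075], TCP at [0.244, 0.575, 0.244] pointing down, gripper open.
Joint ranges: [-2.62, 2.62], [-0.44, 2.09], [-1.27, 1.32], [0.08, 2.57], [-1.32, 4.46], [0.12, 2], [-2.74, 2.74]. Speed limits (rad/s): [2.22, 2.22, 3.01, 3.01, 3.14, 3.14, 3.14].

## Interface

Orientations are given as a rotation vector (axis times angle).
In Python, from cell import arm, imaging, job gives the robot as it stands.
- The arm moves only by the tool jog_arm, never from a script. Its argument "moves" is a list of rows, each an object with "fingers": the closure, from -1 (fully open) to 1 (shut); "xyz": the shift along the tool's x, y, z in cm, a list of three; "angular": the turn, a rotation vector about the tool's x, y, z in rad, a list of three. In form: [{"fingers": fingers, "xyz": [dx, dy, dz], "angular": [ax, ay, az]}, ...]. A call has 1 to 12 rows; each row is the pose to reach, as a shift and turn from the pose commanded when the call began, along the tool's axes at that moment; what a row does not reach only later rows make up. A row lasts 1/8 s, in which the tool goes at most 62.5 mm and 10.7 degrees, less where a joint would pass 70% of its speed; a pose out of reach is approached as far as the arm can. A call with a gripper value outside its range is refused whole. The fingers move at their own pace and stop on an object; "grip_force" is the grip in N (left out, the last holds). Time passes only in rows, so rows that repeat a pose let the fingers close. It gives the time, the measured TCP pose, the force and the opening at its end, in the units of the state.
- arm.observe(): the state, without advancing time (a new reading comes with each control period).
- imaging.get_image(name): name is "scene" or "top" or "wrist"; returns the picture (400x640x3 uint8, red, green, blue); there is no depth.
- imaging.camera_params(name): a dict with "fx", "fy", "cx", "cy" (pixels), "dist" ([k1, k2, p1, p2, k3] as OpenCV has them; the pictures are not rectified), "rvec" (rotation vector, rad) and "tvec" (3), from world to camera coordinates, as OpenCV has them; the wrist camera has in their place "hand_eye" (4x4, takes a point from camera to tool coordinates, whose origin is the TCP and whose axes are the flange's). Camera axes: x right, y down, z forward; pixel columns grow to the right and rows downward; lengths in m; the calibration is good to about 2 mm. A picture is of the moment at which its call begins: read the wrist's pose just before it. camera_params takes no time and is no camera call.
- job.sign_off(): hands the job in, once; it reports no verdict.
The state is a dict: "clock": time; "joints": joint angles; "dq": joint speeds; "joint_efforts": joint torques, N m; "position": TCP position; "ee_rot": TCP orientation; "force": force on the tool from outside, world axes, zero at the start; "ft_torque": the same for the moment, N m; "width": opening from 0.0 (shut) to 1.0 (fully open).
Only numpy, scipy, OpenCV 4.12 (cv2) and the standard library are available. Lean on these libraries where they do the work, as an engineer would, in place of code of your own. Each camera call takes 0.05 s, during which the arm holds its last target. There are 200 camera calls.

## Task

Charge the white grinding bowl: tip all eight ceramic balls from the blue tray into the shut hopper and set the empty tray back upright on the bench. Then pull the red-knobbed gate lever round to its third click, which you can feel, and never over into the fourth, so that all the balls run down into the bowl. The lever springs shut when let go, so finish while still holding its knob at the third click; leave the bowls, dish and spray bottle standing where they are.

Things in the scene. Friction and masses are not known exactly. Their poses are not given: they have to be found in the camera images.
- tray: Loose blue pouring tray, 168 x 104 mm, 40 mm deep, 0.18 to 0.33 kg. Origin: centre of its underside; z up. Flat floor, top 4 mm up, from x -45 to +57 mm; towards -x it rises as a 27 degree ramp to the open pouring lip; walls 4 to 5 mm on the other sides. Black grip tab on the back wall at +x: 12 mm thick (x), 50 mm wide (y), top 80 mm up. Tipped about 55 degrees, lip down, the balls roll out.
- tray_grip (a point): Point in the black grip tab, 60 mm above the tray's underside, 20 mm below the tab's top, at tray x = +60 mm, y = 0. Axes as the tray's; the tab is pinched across x (12 mm).
- tray_lip (a point): Middle of the pouring lip's top edge: tray x = -102 mm, y = 0, 33 mm above the underside. Axes as the tray's.
- stand: Fixed charging stand: base plate 200 x 200 x 6 mm, three 20 mm posts 178 mm tall at (-80, 53), (-80, -53), (80, -53) mm, a round aluminium hopper, below it a gate blade with its lever, and a white porcelain grinding bowl (fixed) under the outlet. Origin: on the bench under the hopper's axis; z up. The lever is on the +y side.
- hopper_mouth (a point): Centre of the hopper's round mouth, at its rim 175 mm above the bench; mouth 174 mm inside diameter (186 mm over the rim). The hopper narrows to a 66 mm round outlet 82 mm above the bench, which the gate blade closes.
- bowl_floor (a point): Centre of the grinding bowl's inner floor, 13 mm above the bench; the bowl is 110 mm wide inside and its rim is 68 mm above the bench.
- gate_lever (a joint): Lever angle, rad: 0 shut on its stop (start), growing counter-clockwise seen from above (knob goes to the stand's -x). Clicks at 0.30, 0.60, 0.90 (third: outlet open), 1.20, 1.50 (for taking the blade out); end 1.55. A spring pulls it shut: 4 N at the knob, 6 N at the third click; a roller on scallops adds a ripple of 2.4 N either way, which drops off into each click. Let go, it swings shut.
- gate_pivot (a point): On the lever's pivot axis, 94 mm above the bench (the top of the lever arm), at x = 0, y = +80 mm in the stand's frame.
- gate_knob: Red upright round revolving knob on the lever's end, 22 mm diameter, 51 mm tall. Origin: centre of its foot, on the 16 mm wide lever arm, 94 mm above the bench, 110 mm from the pivot axis. Shut, the line from pivot to knob points 60 degrees counter-clockwise (from above) from the stand's x axis. It moves 33 mm per click.
- knob_grip (a point): On the knob's axis, 124 mm above the bench, 21 mm below the knob's top: a height to pinch it.
- ball0_center (a point): Centre of a white ceramic grinding ball, 18 mm diameter, 11 g (ball 1 of 8); all lie loose in the tray.
- ball1_center (a point): Centre of a white ceramic grinding ball, 18 mm diameter, 11 g (ball 2 of 8); all lie loose in the tray.
- ball2_center (a point): Centre of a white ceramic grinding ball, 18 mm diameter, 11 g (ball 3 of 8); all lie loose in the tray.
- ball3_center (a point): Centre of a white ceramic grinding ball, 18 mm diameter, 11 g (ball 4 of 8); all lie loose in the tray.
- ball4_center (a point): Centre of a white ceramic grinding ball, 18 mm diameter, 11 g (ball 5 of 8); all lie loose in the tray.
- ball5_center (a point): Centre of a white ceramic grinding ball, 18 mm diameter, 11 g (ball 6 of 8); all lie loose in the tray.
- ball6_center (a point): Centre of a white ceramic grinding ball, 18 mm diameter, 11 g (ball 7 of 8); all lie loose in the tray.
- ball7_center (a point): Centre of a white ceramic grinding ball, 18 mm diameter, 11 g (ball 8 of 8); all lie loose in the tray.
- bowl_blue: Bystander: loose blue plastic bowl, 124 mm wide, 55 mm tall, stands on the bench behind the work. Origin: centre of its underside.
- bowl_orange: Bystander: loose orange bowl, same size and origin.
- bowl_green: Bystander: loose yellow-green bowl, same size and origin.
- dish: Bystander: loose white and blue ceramic dish, 192 x 86 x 27 mm, long along its x. Origin: centre of its underside.
- spray_bottle: Bystander: loose clear spray bottle with an orange trigger head, 68 mm wide, 192 mm tall. Origin: centre of its underside.

How it is judged:
On the way, in this order (a step that is already met when the one before it is completed fails the run):
1. all eight balls lie in the hopper, its gate still shut (z of ball0_center in the frame of stand between 0.082 and 0.185 m and horizontal distance between each of ball0_center, ball1_center, ball2_center, ball3_center, ball4_center, ball5_center, ball6_center, ball7_center and hopper_mouth below 0.088 m and z of ball1_center in the frame of stand between 0.082 and 0.185 m and z of ball2_center in the frame of stand between 0.082 and 0.185 m and z of ball3_center in the frame of stand between 0.082 and 0.185 m and z of ball4_center in the frame of stand between 0.082 and 0.185 m and z of ball5_center in the frame of stand between 0.082 and 0.185 m and z of ball6_center in the frame of stand between 0.082 and 0.185 m and z of ball7_center in the frame of stand between 0.082 and 0.185 m and value of joint gate_lever below 0.12 rad), for 0.2 s.
2. the emptied tray stands upright on the bench, let go, the gate still shut (all of step 1 and height (world z) of tray between -0.008 and 0.008 m and angle between tray's own z axis and vertical below 0.1 rad and linear speed of tray below 0.03 m/s and contact force between the fingers and tray below 0.1 N), for 0.2 s.
3. the lever is held at the third click by its knob (value of joint gate_lever between 0.79 and 1.01 rad and contact force between the fingers and gate_knob above 1 N), for 0.2 s.
At the end, for the whole second after the job is handed in: The fingers hold the lever's knob (more than 1 N) with the lever still at the third click (0.79 to 1.01 rad), all eight balls lie in the grinding bowl, and the empty tray stands upright, let go and at rest on the bench (all of step 3 and velocity of joint gate_lever between -0.1 and 0.1 rad/s and z of ball0_center in the frame of stand between 0.01 and 0.066 m and horizontal distance between each of ball0_center, ball1_center, ball2_center, ball3_center, ball4_center, ball5_center, ball6_center, ball7_center and bowl_floor below 0.056 m and z of ball1_center in the frame of stand between 0.01 and 0.066 m and z of ball2_center in the frame of stand between 0.01 and 0.066 m and z of ball3_center in the frame of stand between 0.01 and 0.066 m and z of ball4_center in the frame of stand between 0.01 and 0.066 m and z of ball5_center in the frame of stand between 0.01 and 0.066 m and z of ball6_center in the frame of stand between 0.01 and 0.066 m and z of ball7_center in the frame of stand between 0.01 and 0.066 m and height (world z) of tray between -0.008 and 0.008 m and angle between tray's own z axis and vertical below 0.1 rad and linear speed of tray below 0.03 m/s and contact force between the fingers and tray below 0.1 N); the arm keeps its last pose, push and grip.
It fails at once if the lever is pushed over towards the fourth click (past 1.07 rad) (value of joint gate_lever above 1.07 rad).
It fails at once if a bowl, the dish or the spray bottle is shifted by more than 30 mm (distance of any of bowl_blue, bowl_orange, bowl_green, dish, spray_bottle from where it was at the start of the episode above 0.03 m).
It fails at once if a bowl, the dish or the spray bottle is tipped (angle between any of bowl_blue, bowl_orange, bowl_green, dish, spray_bottle's own z axis and vertical above 0.3 rad).
It also fails if it takes over 67 s, if anything falls off the work surface, if the arm or the gripper's body presses on something with over 40 N, if the wrist force passes 120 N, or if a joint passes its speed limit or range.

## Working session

There is one attempt and no reset: what is moved stays moved. The work goes in short steps, Python scripts to look and compute and a tool call to move; the robot and the scene stay as the last step left them, time stands still between calls to the robot, and variables do not carry over. Pictures are saved under pics/ and viewed, about 8 in all and at most 12, crops included, and the job is handed in when it is done.

Besides the shell and the picture viewer there is one more tool, called after "Call:" by a JSON object that holds its "api" and its "payload", one argument or row to a line. jog_arm: Moves the arm, as the interface text tells. Its arguments: {"type":"object","properties":{"moves":{"type":"array"},"grip_force":{"type":"number"}},"required":["moves"]}

```bash
mkdir -p pics; cat > h.py <<'E'
import numpy as np, cv2
from cell import arm, imaging, job
from scipy.spatial.transform import Rotation as R
def ray(name,u,v):
    p=imaging.camera_params(name); K=np.array([[p['fx'],0,p['cx']],[0,p['fy'],p['cy']],[0,0,1]])
    n=cv2.undistortPoints(np.array([[[u,v]]],float),K,np.array(p['dist']))[0,0]
    d=np.array([*n,1.])
    if 'rvec' in p:
        M=cv2.Rodrigues(np.array(p['rvec'],float))[0]; return -M.T@np.ravel(p['tvec']), M.T@d
    s=arm.observe(); T=np.array(p['hand_eye']); W=R.from_rotvec(s['ee_rot']).as_matrix()
    return np.array(s['position'])+W@T[:3,3], W@T[:3,:3]@d
def at(name,u,v,z):
    o,d=ray(name,u,v); return o+d*(z-o[2])/d[2]
def proj(name,P):
    p=imaging.camera_params(name); K=np.array([[p['fx'],0,p['cx']],[0,p['fy'],p['cy']],[0,0,1]])
    return cv2.projectPoints(np.atleast_2d(P).astype(float),np.array(p['rvec'],float),np.array(p['tvec'],float),K,np.array(p['dist']))[0][:,0]
def snap(name,f,crop=None,k=1):
    im=imaging.get_image(name)[:,:,::-1]
    if crop: x0,y0,x1,y1=crop; im=im[y0:y1,x0:x1]
    cv2.imwrite('pics/'+f,cv2.resize(im,None,fx=k,fy=k,interpolation=cv2.INTER_CUBIC))
E
python3 -c "
from h import *
a=imaging.get_image('top');b=imaging.get_image('scene')
cv2.imwrite('pics/top.png',a[:,:,::-1]);cv2.imwrite('pics/scene.png',b[:,:,::-1])
print(arm.observe())
for n in('top','scene'): print(ray(n,320,200))
"
```

```text
{'clock': 0.1, 'joints': array([-1.27161377,  0.43516224,  0.02497005,  1.57399437, -0.01155164,
        1.13402204, -0.07510249]), 'dq': array([-6.69541483e-04, -2.77039382e-04, -9.25767261e-04, -1.55123941e-03,
        1.49284250e-03,  5.89348859e-05,  7.45165166e-04]), 'joint_efforts': array([ 2.83587287e-03, -6.69124103e+01,  9.87592824e-01, -3.15151584e+01,
       -6.05457276e-02,  3.73647257e-02,  4.06767663e-05]), 'position': array([0.24430069, 0.57480094, 0.24302241]), 'ee_rot': array([-6.26932771e-01, -3.07828293e+00,  2.25819282e-03]), 'force': array([-0.09654278,  0.64280391,  0.44992506]), 'ft_torque': array([ 0.03552479, -0.01796918, -0.00564784]), 'width': 0.9969925604333071}
(array([ 0.38963705, -0.05337311,  1.30831022]), array([ 0.08232029,  0.00135216, -0.99669114]))
(array([ 1.21593149, -1.00721115,  0.88983324]), array([-0.51105927,  0.67691368, -0.53016757]))
```

View pics/top.png

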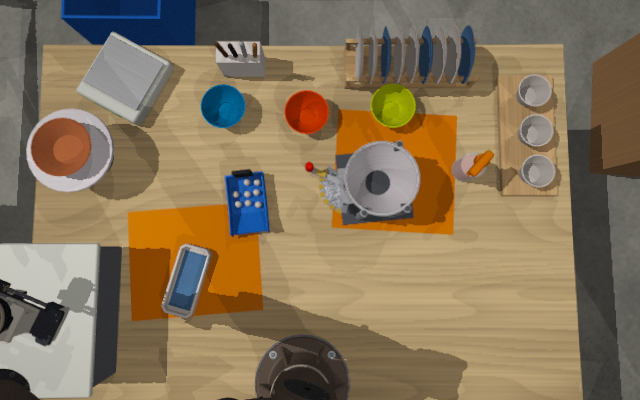

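View pics/scene.png

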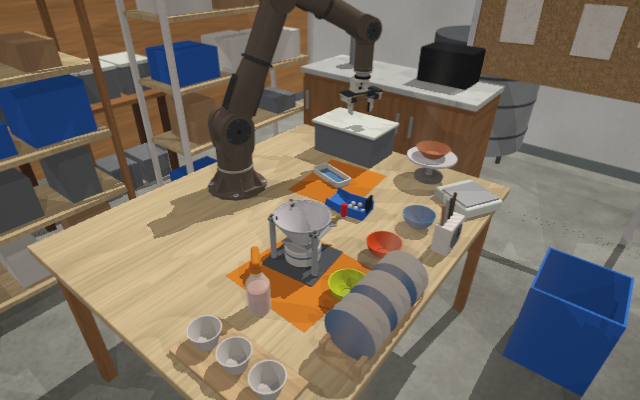

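The top view shows the tray tab at about (243,173) with its lip towards the robot at about (249,235), the hopper at about (382,179) and the knob at about (309,166). I'll enlarge the work area next.

```bash
python3 -c "
from h import *
im=cv2.imread('pics/top.png')[130:250,215:425]
cv2.imwrite('pics/crop.png',cv2.resize(im,None,fx=3.8,fy=3.8,interpolation=cv2.INTER_CUBIC))
"
```

```text
(no output)
```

View pics/crop.png

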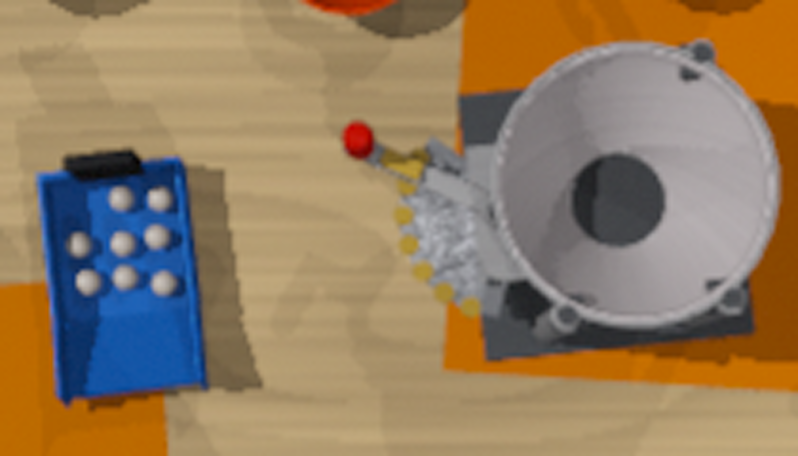

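```bash
python3 -c "
from h import *
np.set_printoptions(precision=4,suppress=True)
c=lambda x,y,z: at('top',215+x/3.8,130+y/3.8,z)
for n,(x,y,z) in dict(tabL=(66,160,.08),tabR=(139,155,.08),tab=(103,157,.08),lipL=(66,402,.035),lipR=(205,386,.035),backL=(40,176,.04),backR=(181,160,.04),hop=(636.5,184,.175),p1=(568,317,.178),p2=(733,297,.178),p3=(703,50,.178),knob=(357,138,.145),outlet=(619,199,.082)).items(): print(n,c(x,y,z))
im=cv2.imread('pics/top.png')
m=cv2.inRange(im,(0,0,140),(60,60,255)); n,l,s,ce=cv2.connectedComponentsWithStats(m)
for i in range(1,n):
  if s[i][4]>20: print(s[i],ce[i])
p=imaging.camera_params('wrist'); print(np.array(p['hand_eye']),p['fx'])
print(R.from_rotvec(arm.observe()['ee_rot']).as_matrix())
"
```

```text
tabL [0.5663 0.1815 0.08  ]
tabR [0.5697 0.1305 0.08  ]
tab [0.5683 0.1556 0.08  ]
lipL [0.3976 0.1873 0.035 ]
lipR [0.4087 0.0879 0.035 ]
backL [0.5604 0.2077 0.04  ]
backR [0.5718 0.106  0.04  ]
hop [ 0.536  -0.2054  0.175 ]
p1 [ 0.45   -0.1599  0.178 ]
p2 [ 0.4626 -0.2655  0.178 ]
p3 [ 0.623  -0.2493  0.178 ]
knob [ 0.5712 -0.0241  0.145 ]
outlet [ 0.5375 -0.2055  0.082 ]
[ 285   91   44   43 1039] [310.9163 112.1396]
[306 162   7   8  42] [308.7143 165.5476]
[[-0.     -0.9537 -0.3006  0.0817]
 [ 1.     -0.0004  0.0011  0.0007]
 [-0.0011 -0.3006  0.9537 -0.1407]
 [ 0.      0.      0.      1.    ]] 357.0443497943008
[[-0.9203  0.3911 -0.0004]
 [ 0.3911  0.9203 -0.0014]
 [-0.0002 -0.0014 -1.    ]]
```

```bash
cat >> h.py <<'E'
def Rt(yaw,tip=0):
    "tool pose holding the tray: yaw of tray (deg), tip lip down (deg)"
    c,s=np.cos(np.radians(yaw)),np.sin(np.radians(yaw))
    M=np.array([[-s,c,0],[c,s,0],[0,0,-1.]]).T
    return M@R.from_euler('x',-tip,degrees=True).as_matrix()
def go(P,Rm,P0=None,R0=None):
    s=arm.observe(); P0=s['position'] if P0 is None else P0; R0=R.from_rotvec(s['ee_rot']).as_matrix() if R0 is None else R0
    print('xyz cm',np.round(R0.T@(np.array(P)-P0)*100,2).tolist(),'ang',np.round(R.from_matrix(R0.T@Rm).as_rotvec(),3).tolist())
E
python3 -c "
from h import *
go([.562,.1557,.16],Rt(6.4))"
```

```text
xyz cm [-45.63, -26.13, 8.35] ang [-0.001, 0.001, 1.057]
```

Call:
{"api": "jog_arm", "payload": {
  "moves": [
    {"fingers": -1,"xyz": [-45.6,-26.1,8.3],"angular": [0,0,1.057]},
    {"fingers": -1,"xyz": [-45.6,-26.1,8.3],"angular": [0,0,1.057]},
    {"fingers": -1,"xyz": [-45.6,-26.1,8.3],"angular": [0,0,1.057]},
    {"fingers": -1,"xyz": [-45.6,-26.1,8.3],"angular": [0,0,1.057]},
    {"fingers": -1,"xyz": [-45.6,-26.1,8.3],"angular": [0,0,1.057]},
    {"fingers": -1,"xyz": [-45.6,-26.1,8.3],"angular": [0,0,1.057]},
    {"fingers": -1,"xyz": [-45.6,-26.1,8.3],"angular": [0,0,1.057]},
    {"fingers": -1,"xyz": [-45.6,-26.1,8.3],"angular": [0,0,1.057]},
    {"fingers": -1,"xyz": [-45.6,-26.1,8.3],"angular": [0,0,1.057]},
    {"fingers": -1,"xyz": [-45.6,-26.1,8.3],"angular": [0,0,1.057]},
    {"fingers": -1,"xyz": [-45.6,-26.1,8.3],"angular": [0,0,1.057]},
    {"fingers": -1,"xyz": [-45.6,-26.1,8.3],"angular": [0,0,1.057]}
  ]
}}

```text
clock: 1.6
position: [0.5613, 0.1582, 0.1608]
ee_rot: [-2.09, -2.344, -0.0]
force: [0.3, -0.3, -1.3]
width: 1.0
```

```bash
python3 -c "
from h import *
go([.562,.1557,.16],Rt(6.4)); go([.562,.1557,.062],Rt(6.4))
snap('wrist','w1.png')
print(arm.observe())"
```

```text
xyz cm [-0.26, 0.04, 0.07] ang [-0.0, -0.001, 0.003]
xyz cm [-0.27, 0.04, 9.87] ang [-0.0, -0.001, 0.003]
{'clock': 1.65, 'joints': array([-0.62147001,  0.459831  ,  0.35876757,  1.79994704, -0.19841025,
        0.91706853, -0.06142608]), 'dq': array([ 0.00138754, -0.00211476,  0.00639663, -0.00053033,  0.00089212,
       -0.00049236,  0.00222394]), 'joint_efforts': array([ 3.58603634e-01, -6.15110278e+01,  5.99502325e+00, -2.69979322e+01,
       -4.40843054e-02,  3.46965389e-02, -9.19285667e-03]), 'position': array([0.56138377, 0.15814423, 0.16082733]), 'ee_rot': array([-2.09068468e+00, -2.34415161e+00, -4.95880115e-04]), 'force': array([ 0.81645284,  0.35173487, -0.6763882 ]), 'ft_torque': array([-0.09337092,  0.04245059,  0.05522381]), 'width': 1.0013462468512064}
```

View pics/w1.png

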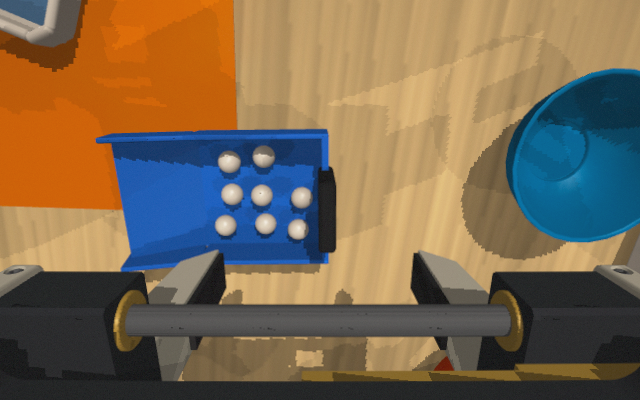

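The wrist view shows the tab top as a box (320–335, 168–252), centred between the jaws, with all eight balls in the tray.

```bash
python3 -c "
from h import *
for u,v in((320,168),(335,168),(320,252),(335,252),(328,210)): print(at('wrist',u,v,.08))
"
```

```text
[0.55867702 0.1973215  0.08      ]
[0.56803919 0.19839553 0.08      ]
[0.56532685 0.14018751 0.08      ]
[0.57540813 0.14134217 0.08      ]
[0.56705555 0.17040432 0.08      ]
```

```bash
python3 -c "
from h import *
np.set_printoptions(precision=4,suppress=True)
for u,v in((328,130),(328,264),(97,138),(123,270)): print(at('wrist',u,v,.04 if u>200 else .035))
im=cv2.imread('pics/w1.png'); g=im.max(2)
print([ (int(v),np.where(g[v,300:350]<45)[0][[0,-1]]+300) for v in range(164,260,6) if (g[v,300:350]<45).any()])
im=cv2.imread('pics/top.png'); g=im.max(2)[165:182,225:260]; print(g)
"
```

```text
[0.5623 0.2178 0.04  ]
[0.5753 0.1124 0.04  ]
[0.3932 0.1924 0.035 ]
[0.4072 0.0849 0.035 ]
[(170, array([319, 331])), (176, array([319, 333])), (182, array([318, 334])), (188, array([319, 335])), (194, array([319, 335])), (200, array([319, 335])), (206, array([319, 334])), (212, array([319, 334])), (218, array([319, 334])), (224, array([319, 334])), (230, array([319, 334])), (236, array([319, 334])), (242, array([319, 334])), (248, array([319, 334]))]
[[167 166 167 167 166 167 167 167 168 166 166 163 162 162 163 163 163 162
  163 162 163 163 163 163 164 164 163 163 163 163 163 163 164 164 166]
 [165 166 166 166 168 167 167 167 167 168 167 167 168 168 167 168 168 169
  170 170 170 169 169 170 170 170 171 170 171 170 170 171 170 169 171]
 [168 167 168 168 168 168 168 169 169 169 169 170 169 170 170 172 173 172
  172 172 172 173 173 174 172 174 173 173 174 174 173 174 173 174 174]
 [167 167 168 167 168 168 168 169 169 168 169 169 168 169 169 171 171 170
  170 171 171 171 160 154 154 165 171 171 171 172 171 172 173 172 172]
 [168 169 168 169 169 170 169 169 169 169 169 169 169 169 155 1
[... 1122 characters left out ...]
 113 109 102  92  70  46  48  53  53  66  85  81
   78  78  81  80  82  97 109 111 107  96  92  94  93  95  94  92  95]
 [177 125  93  96 102 103 100 101 106 105 101  94  96  97  97 101 100  96
   93  94  94  93  91  98 106 111 110 101  95  93  95  92  92  93  93]
 [178 127  86  95 106 108 107 106 109 108 110 110 111 111 110 111 142 144
  140 135 132 127 114  96 103 111 111  99  95  92  90  86 101  97  93]
 [181 131  85  94 108 109 110 109 110 109 109 110 111 145 154 154 168 169
  161 157 166 164 150 119 102 108 112 106  97 135 161 161 160 130  96]
 [181 132  87  90 107 110 110 110 110 111 110 110 110 160 173 173 172 172
  161 164 194 183 162 137 104 108 112 110 137 164 198 193 179 155 107]]
```

Call:
{"api": "jog_arm", "payload": {
  "moves": [
    {"fingers": -1,"xyz": [0.1,0.4,5],"angular": [0,0,0]},
    {"fingers": -1,"xyz": [0.1,0.4,8.5],"angular": [0,0,0]},
    {"fingers": -1,"xyz": [0.1,0.4,9.8],"angular": [0,0,0]},
    {"fingers": -1,"xyz": [0.1,0.4,9.8],"angular": [0,0,0]},
    {"fingers": 1,"xyz": [0.1,0.4,9.8],"angular": [0,0,0]},
    {"fingers": 1,"xyz": [0.1,0.4,9.8],"angular": [0,0,0]},
    {"fingers": 1,"xyz": [0.1,0.4,9.8],"angular": [0,0,0]},
    {"fingers": 1,"xyz": [0.1,0.4,9.8],"angular": [0,0,0]},
    {"fingers": 1,"xyz": [0.1,0.4,9.8],"angular": [0,0,0]}
  ],
  "grip_force": 40
}}

```text
clock: 2.78
position: [0.5659, 0.1581, 0.0628]
ee_rot: [2.094, 2.342, 0.0]
force: [-1.0, 0.4, 0.5]
width: 0.507
```

Still closing; hold until it grips, then lift.

Call:
{"api": "jog_arm", "payload": {
  "moves": [
    {"fingers": 1,"xyz": [0,0,0],"angular": [0,0,0]},
    {"fingers": 1,"xyz": [0,0,0],"angular": [0,0,0]},
    {"fingers": 1,"xyz": [0,0,0],"angular": [0,0,0]},
    {"fingers": 1,"xyz": [0,0,0],"angular": [0,0,0]},
    {"fingers": 1,"xyz": [0,0,0],"angular": [0,0,0]},
    {"fingers": 1,"xyz": [0,0,0],"angular": [0,0,0]}
  ]
}}

```text
clock: 3.52
position: [0.566, 0.1581, 0.0627]
ee_rot: [2.094, 2.342, 0.0]
force: [0.6, 0.4, -1.0]
width: 0.129
```

Call:
{"api": "jog_arm", "payload": {
  "moves": [
    {"fingers": 1,"xyz": [0,0,-1],"angular": [0,0,0]},
    {"fingers": 1,"xyz": [0,0,-3],"angular": [0,0,0]},
    {"fingers": 1,"xyz": [0,0,-6],"angular": [0,0,0]},
    {"fingers": 1,"xyz": [0,0,-9.5],"angular": [0,0,0]},
    {"fingers": 1,"xyz": [0,0,-13],"angular": [0,0,0]},
    {"fingers": 1,"xyz": [0,0,-16.5],"angular": [0,0,0]},
    {"fingers": 1,"xyz": [0,0,-19],"angular": [0,0,0]},
    {"fingers": 1,"xyz": [0,0,-20.5],"angular": [0,0,0]},
    {"fingers": 1,"xyz": [0,0,-21],"angular": [0,0,0]},
    {"fingers": 1,"xyz": [0,0,-21],"angular": [0,0,0]}
  ],
  "grip_force": 50
}}

```text
clock: 4.78
position: [0.5656, 0.1581, 0.2722]
ee_rot: [-2.093, -2.342, 0.001]
force: [-0.5, 0.2, -3.2]
width: 0.131
```

```bash
cat >> h.py <<'E'
C=np.array([.536,-.2055])
def pour(yaw,tip,z,off=.025):
    d=np.array([np.cos(np.radians(yaw)),np.sin(np.radians(yaw))]); c,s=np.cos(np.radians(tip)),np.sin(np.radians(tip))
    a,b=.162,.030
    return np.r_[C+d*(off+a*c-b*s), z+a*s+b*c]
E
python3 -c "
from h import *
P=pour(-18,0,.24); print(P,arm.observe()['position'],arm.observe()['joints'],arm.observe()['width'])
go(P,Rt(-18))
print(pour(-18,55,.195))
for t in (10,20,28,34,40,46,52,58): print(t,end=' '); go(pour(-18,t,.24-.045*min(1,t/30)),Rt(-18,t),P,Rt(-18))
"
```

```text
[ 0.71384757 -0.26328618  0.27      ] [0.56557284 0.15805864 0.27219337] [-0.65172487  0.36001304  0.39863337  1.65137231 -0.14959212  1.1612571
 -0.10419498] 0.1312773616674173
xyz cm [-43.53, 10.03, 0.22] ang [-0.001, 0.0, 0.426]
[ 0.6247762  -0.23434514  0.34490992]
10 xyz cm [-0.0, -0.77, -1.27] ang [-0.175, -0.0, -0.0]
20 xyz cm [0.0, -2.0, -2.36] ang [-0.349, -0.0, -0.0]
28 xyz cm [-0.0, -3.3, -3.05] ang [-0.489, -0.0, -0.0]
34 xyz cm [-0.0, -4.45, -4.05] ang [-0.593, 0.0, -0.0]
40 xyz cm [-0.0, -5.72, -5.21] ang [-0.698, 0.0, -0.0]
46 xyz cm [-0.0, -7.1, -6.24] ang [-0.803, -0.0, -0.0]
52 xyz cm [-0.0, -8.59, -7.11] ang [-0.908, -0.0, -0.0]
58 xyz cm [-0.0, -10.16, -7.83] ang [-1.012, -0.0, -0.0]
```

Call:
{"api": "jog_arm", "payload": {
  "moves": [
    {"fingers": 1,"xyz": [-1.5,0.3,0],"angular": [0,0,0.015]},
    {"fingers": 1,"xyz": [-4.5,1,0],"angular": [0,0,0.04]},
    {"fingers": 1,"xyz": [-9,2,0],"angular": [0,0,0.085]},
    {"fingers": 1,"xyz": [-14,3.2,0],"angular": [0,0,0.135]},
    {"fingers": 1,"xyz": [-19,4.4,0],"angular": [0,0,0.185]},
    {"fingers": 1,"xyz": [-24,5.5,0],"angular": [0,0,0.235]},
    {"fingers": 1,"xyz": [-29,6.7,0],"angular": [0,0,0.285]},
    {"fingers": 1,"xyz": [-34,7.8,0],"angular": [0,0,0.335]},
    {"fingers": 1,"xyz": [-38.5,8.9,0],"angular": [0,0,0.375]},
    {"fingers": 1,"xyz": [-41.5,9.6,0],"angular": [0,0,0.405]},
    {"fingers": 1,"xyz": [-43,9.9,0],"angular": [0,0,0.42]},
    {"fingers": 1,"xyz": [-43.5,10,0.2],"angular": [0,0,0.426]}
  ]
}}

```text
clock: 6.28
position: [0.7135, -0.2641, 0.27]
ee_rot: [-2.542, -1.845, 0.001]
force: [-0.6, 0.2, -3.2]
width: 0.129
```

```bash
python3 -c "
from h import *
s=arm.observe(); print(s['joints'],s['width'],s['position'])
go(pour(-18,0,.24),Rt(-18))
snap('scene','s2.png',(160,60,460,300),2.6)
"
```

```text
[ 0.01297375  0.69531462  0.54753957  1.15763963 -0.34628047  1.37770745
  0.20475241] 0.128567404591183 [ 0.7134926  -0.26408793  0.26999236]
xyz cm [0.09, 0.01, -0.0] ang [-0.001, 0.0, -0.001]
```

View pics/s2.png

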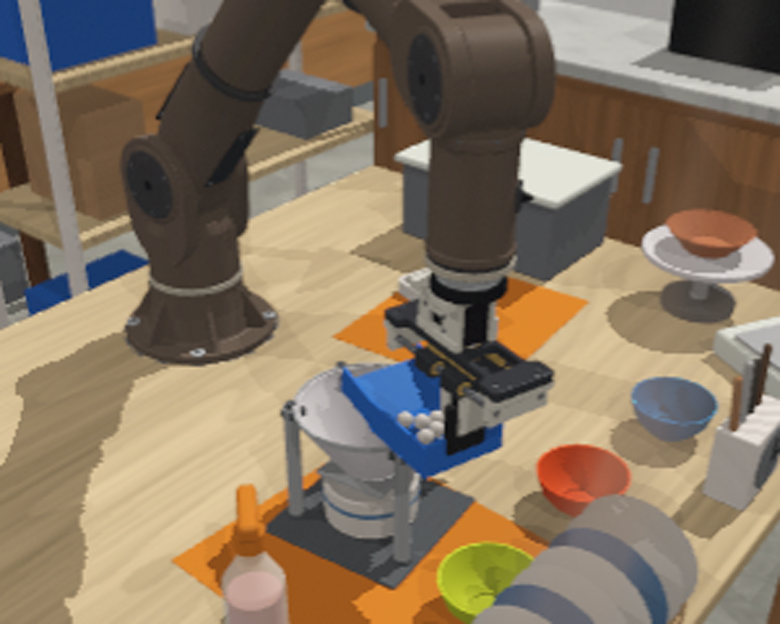

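The picture shows the tray held level with the balls at its back and the lip at (345,370) over the hopper mouth. Now I'll tip it slowly about the lip.

Call:
{"api": "jog_arm", "payload": {
  "moves": [
    {"fingers": 1,"xyz": [0,-0.35,-0.65],"angular": [-0.09,0,0]},
    {"fingers": 1,"xyz": [0,-0.8,-1.3],"angular": [-0.175,0,0]},
    {"fingers": 1,"xyz": [0,-1.35,-1.8],"angular": [-0.26,0,0]},
    {"fingers": 1,"xyz": [0,-2,-2.35],"angular": [-0.349,0,0]},
    {"fingers": 1,"xyz": [0,-2.6,-2.7],"angular": [-0.42,0,0]},
    {"fingers": 1,"xyz": [0,-3.3,-3.05],"angular": [-0.489,0,0]},
    {"fingers": 1,"xyz": [0,-3.9,-3.55],"angular": [-0.54,0,0]},
    {"fingers": 1,"xyz": [0,-4.45,-4.05],"angular": [-0.593,0,0]},
    {"fingers": 1,"xyz": [0,-5.1,-4.65],"angular": [-0.645,0,0]},
    {"fingers": 1,"xyz": [0,-5.7,-5.2],"angular": [-0.698,0,0]},
    {"fingers": 1,"xyz": [0,-5.7,-5.2],"angular": [-0.698,0,0]},
    {"fingers": 1,"xyz": [0,-5.7,-5.2],"angular": [-0.698,0,0]}
  ]
}}

```text
clock: 7.82
position: [0.66, -0.2444, 0.323]
ee_rot: [2.042, 1.486, 0.541]
force: [-0.0, 0.2, -1.2]
width: 0.126
```

```bash
python3 -c "
from h import *
s=arm.observe(); print(s['joints'],s['width'],s['position'])
for t in (40,46,52,56,60): print(t,end=' '); go(pour(-18,t,.195),Rt(-18,t))
"
```

```text
[-0.19175211  0.20192156  0.5450293   1.95796086 -0.32043367  0.3245177
  0.26151957] 0.12608059909714828 [ 0.66001127 -0.24437779  0.32303368]
40 xyz cm [-0.13, -0.07, 0.06] ang [-0.001, -0.002, 0.001]
46 xyz cm [-0.13, -0.47, -1.62] ang [-0.105, -0.002, 0.001]
52 xyz cm [-0.13, -1.05, -3.24] ang [-0.21, -0.002, 0.001]
56 xyz cm [-0.13, -1.53, -4.29] ang [-0.28, -0.002, 0.001]
60 xyz cm [-0.12, -2.08, -5.3] ang [-0.35, -0.002, 0.001]
```

Call:
{"api": "jog_arm", "payload": {
  "moves": [
    {"fingers": 1,"xyz": [0,-0.2,-0.8],"angular": [-0.05,0,0]},
    {"fingers": 1,"xyz": [0,-0.45,-1.6],"angular": [-0.105,0,0]},
    {"fingers": 1,"xyz": [0,-0.7,-2.4],"angular": [-0.155,0,0]},
    {"fingers": 1,"xyz": [0,-1.05,-3.2],"angular": [-0.21,0,0]},
    {"fingers": 1,"xyz": [0,-1.3,-3.75],"angular": [-0.245,0,0]},
    {"fingers": 1,"xyz": [0,-1.5,-4.3],"angular": [-0.28,0,0]},
    {"fingers": 1,"xyz": [0,-1.5,-4.3],"angular": [-0.28,0,0]},
    {"fingers": 1,"xyz": [0,-1.5,-4.3],"angular": [-0.28,0,0]}
  ]
}}

```text
clock: 8.82
position: [0.632, -0.2377, 0.3704]
ee_rot: [1.862, 1.368, 0.688]
force: [0.5, -0.3, -1.2]
width: 0.127
```

```bash
python3 -c "
from h import *
s=arm.observe(); print(s['joints'],s['width'],s['position'],s['force'])
for t in (56,60): print(t,end=' '); go(pour(-18,t,.195),Rt(-18,t))
snap('wrist','w3.png')
t=imaging.get_image('top')[:,:,::-1]
cv2.imwrite('pics/w3.png',np.vstack([cv2.resize(cv2.imread('pics/w3.png'),(480,300)),cv2.resize(t[100:250,280:520],(480,300),interpolation=cv2.INTER_CUBIC)]))
"
```

```text
[-0.92391266  0.06744315  1.31568139  2.16762692 -1.31721462  0.11914315
  1.31283106] 0.1271715236388399 [ 0.63197072 -0.23769144  0.37043604] [ 0.48012725 -0.26010444 -1.21490704]
56 xyz cm [0.09, -2.58, 0.63] ang [-0.053, -0.015, 0.003]
60 xyz cm [0.11, -2.88, -0.48] ang [-0.123, -0.015, 0.002]
```

View pics/w3.png

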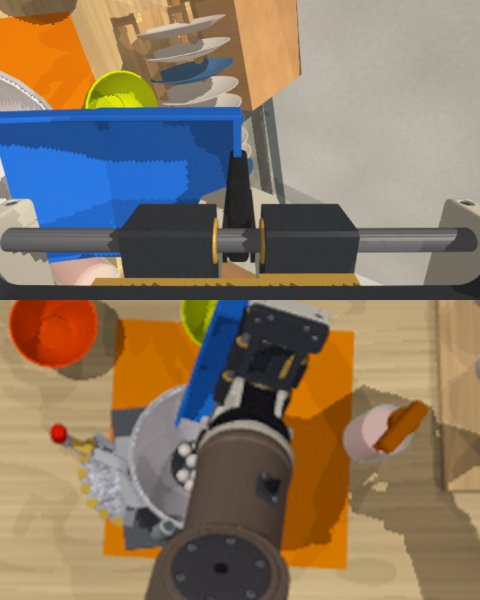

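```bash
python3 -c "
from h import *
for t,z in ((45,.205),(30,.215),(15,.23),(0,.25)): print(t,end=' '); go(pour(-18,t,z),Rt(-18,t))
"
```

```text
45 xyz cm [0.5, -1.33, 3.17] ang [0.139, -0.009, -0.001]
30 xyz cm [0.47, -0.9, 6.86] ang [0.401, -0.009, -0.0]
15 xyz cm [0.44, -1.17, 10.0] ang [0.662, -0.009, 0.001]
0 xyz cm [0.42, -2.04, 12.32] ang [0.924, -0.009, 0.002]
```

Call:
{"api": "jog_arm", "payload": {
  "moves": [
    {"fingers": 1,"xyz": [0.4,-1.3,3.2],"angular": [0.139,0,0]},
    {"fingers": 1,"xyz": [0.4,-1.3,3.2],"angular": [0.139,0,0]},
    {"fingers": 1,"xyz": [0.4,-1.1,5],"angular": [0.27,0,0]},
    {"fingers": 1,"xyz": [0.4,-0.9,6.9],"angular": [0.4,0,0]},
    {"fingers": 1,"xyz": [0.4,-0.9,6.9],"angular": [0.4,0,0]}
  ]
}}

```text
clock: 9.55
position: [0.6806, -0.2541, 0.32]
ee_rot: [2.172, 1.587, 0.424]
force: [-0.2, -0.2, -2.2]
width: 0.128
```

```bash
python3 -c "
from h import *
s=arm.observe(); print(s['joints'],s['width'],s['position'],s['force'])
for t,z in ((30,.215),(15,.23),(0,.25)): print(t,end=' '); go(pour(-18,t,z),Rt(-18,t))
"
```

```text
[-0.54466053  0.50392267  1.23575563  1.77188708 -0.85550956  0.80372999
  0.70914539] 0.12770767946841588 [ 0.68055696 -0.25412577  0.31996192] [-0.23576749 -0.18072794 -2.16261022]
30 xyz cm [0.16, -0.09, -0.28] ang [-0.003, -0.004, 0.004]
15 xyz cm [0.14, 0.89, 2.71] ang [0.259, -0.003, 0.005]
0 xyz cm [0.13, 1.0, 5.18] ang [0.521, -0.002, 0.005]
```

Call:
{"api": "jog_arm", "payload": {
  "moves": [
    {"fingers": 1,"xyz": [0.1,0.5,1.3],"angular": [0.13,0,0]},
    {"fingers": 1,"xyz": [0.1,0.9,2.7],"angular": [0.26,0,0]},
    {"fingers": 1,"xyz": [0.1,1,4],"angular": [0.39,0,0]},
    {"fingers": 1,"xyz": [0.1,1,5.2],"angular": [0.52,0,0]},
    {"fingers": 1,"xyz": [0.1,1,5.2],"angular": [0.52,0,0]}
  ]
}}

```text
clock: 10.18
position: [0.713, -0.2631, 0.279]
ee_rot: [-2.535, -1.855, -0.009]
force: [0.2, -0.7, -1.8]
width: 0.13
```

```bash
python3 -c "
from h import *
s=arm.observe(); print(s['joints'],s['position'],s['force'])
go([.5655,.158,.28],Rt(6.4))
a=imaging.get_image('wrist')[:,:,::-1]
t=imaging.get_image('top')[:,:,::-1]
cv2.imwrite('pics/w4.png',np.vstack([cv2.resize(a[:,0:480],(480,400)),cv2.resize(t[130:230,340:460],(240,200),interpolation=cv2.INTER_CUBIC).repeat(1,axis=0) if 0 else cv2.resize(t[130:230,310:550],(480,200),interpolation=cv2.INTER_CUBIC)]))
"
```

```text
[-0.19233959  0.83963898  1.09867404  1.17368547 -0.73160286  1.51600014
  0.46612847] [ 0.71299776 -0.26309192  0.27896581] [ 0.19231965 -0.67409605 -1.83741973]
xyz cm [35.67, -26.81, -0.03] ang [0.004, -0.004, -0.419]
```

View pics/w4.png

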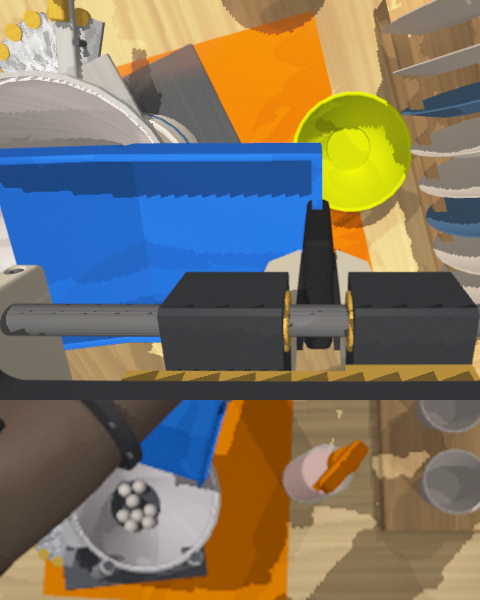

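Both pictures look right: the tray floor is bare, and the white cluster of balls sits at the hopper outlet around (135,505). Next, the tray goes back to its original place.

Call:
{"api": "jog_arm", "payload": {
  "moves": [
    {"fingers": 1,"xyz": [1.8,-1.3,0],"angular": [0,0,-0.02]},
    {"fingers": 1,"xyz": [5.4,-4,0],"angular": [0,0,-0.06]},
    {"fingers": 1,"xyz": [9.5,-7.1,0],"angular": [0,0,-0.11]},
    {"fingers": 1,"xyz": [13.5,-10.2,0],"angular": [0,0,-0.16]},
    {"fingers": 1,"xyz": [17.5,-13.2,0],"angular": [0,0,-0.21]},
    {"fingers": 1,"xyz": [21.5,-16.2,0],"angular": [0,0,-0.25]},
    {"fingers": 1,"xyz": [25.5,-19.2,0],"angular": [0,0,-0.3]},
    {"fingers": 1,"xyz": [29.5,-22.2,0],"angular": [0,0,-0.35]},
    {"fingers": 1,"xyz": [33,-24.8,0],"angular": [0,0,-0.39]},
    {"fingers": 1,"xyz": [35,-26.3,0],"angular": [0,0,-0.41]},
    {"fingers": 1,"xyz": [35.7,-26.8,0],"angular": [0,0,-0.419]},
    {"fingers": 1,"xyz": [35.7,-26.8,0],"angular": [0,0,-0.419]}
  ]
}}

```text
clock: 11.78
position: [0.564, 0.1596, 0.2826]
ee_rot: [2.093, 2.342, 0.014]
force: [0.3, 0.4, -1.3]
width: 0.126
```

```bash
python3 -c "
from h import *
s=arm.observe(); print(s['joints'],s['force'])
go([.5655,.158,.064],Rt(6.4))
im=imaging.get_image('top')[:,:,::-1]
cv2.imwrite('pics/t5.png',cv2.resize(im[130:230,225:425],None,fx=3.8,fy=3.8,interpolation=cv2.INTER_CUBIC))
"
```

```text
[-1.13260832  0.56123536  1.22329708  1.67974241 -0.55427372  1.29003224
  0.312554  ] [ 0.30689618  0.44621113 -1.29998678]
xyz cm [-0.29, -0.03, 21.86] ang [0.007, -0.005, 0.001]
```

View pics/t5.png

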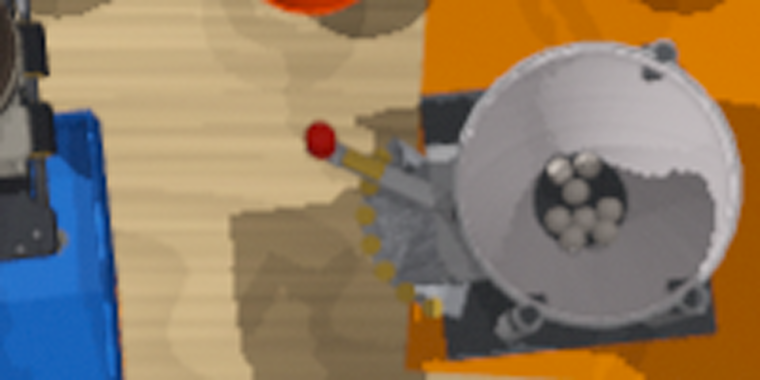

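All eight balls are at the hopper outlet, with their centres between (558,163) and (607,238). Lowering the tray.

Call:
{"api": "jog_arm", "payload": {
  "moves": [
    {"fingers": 1,"xyz": [-0.1,0,3],"angular": [0,0,0]},
    {"fingers": 1,"xyz": [-0.2,0,7],"angular": [0,0,0]},
    {"fingers": 1,"xyz": [-0.2,0,11],"angular": [0,0,0]},
    {"fingers": 1,"xyz": [-0.2,0,15],"angular": [0,0,0]},
    {"fingers": 1,"xyz": [-0.2,0,18],"angular": [0,0,0]},
    {"fingers": 1,"xyz": [-0.2,0,20.2],"angular": [0.007,-0.005,0]},
    {"fingers": 1,"xyz": [-0.2,0,21.3],"angular": [0.007,-0.005,0]},
    {"fingers": 1,"xyz": [-0.2,0,21.7],"angular": [0.007,-0.005,0]},
    {"fingers": 1,"xyz": [-0.2,0,21.8],"angular": [0.007,-0.005,0]},
    {"fingers": 1,"xyz": [-0.2,0,21.8],"angular": [0.007,-0.005,0]}
  ]
}}

```text
clock: 13.08
position: [0.5661, 0.1592, 0.0649]
ee_rot: [2.092, 2.343, -0.002]
force: [-0.1, -1.0, -1.6]
width: 0.128
```

Call:
{"api": "jog_arm", "payload": {
  "moves": [
    {"fingers": 1,"xyz": [0,0,0.2],"angular": [0,0,0]},
    {"fingers": 1,"xyz": [0,0,0.25],"angular": [0,0,0]},
    {"fingers": -1,"xyz": [0,0,0.25],"angular": [0,0,0]},
    {"fingers": -1,"xyz": [0,0,0.25],"angular": [0,0,0]},
    {"fingers": -1,"xyz": [0,0,0.25],"angular": [0,0,0]},
    {"fingers": -1,"xyz": [0,0,0.25],"angular": [0,0,0]},
    {"fingers": -1,"xyz": [0,0,0.25],"angular": [0,0,0]},
    {"fingers": -1,"xyz": [0,0,-3],"angular": [0,0,0]},
    {"fingers": -1,"xyz": [0,0,-8],"angular": [0,0,0]},
    {"fingers": -1,"xyz": [0,0,-13],"angular": [0,0,0]},
    {"fingers": -1,"xyz": [0,0,-16],"angular": [0,0,0]}
  ]
}}

```text
clock: 14.45
position: [0.5666, 0.1591, 0.2266]
ee_rot: [2.092, 2.342, -0.0]
force: [0.4, 1.4, 0.2]
width: 0.991
```

```bash
python3 -c "
from h import *
s=arm.observe(); print(s['joints'],s['force'],s['position'],s['width'])
snap('wrist','w6.png')
# knob targets, stand yaw ~6.1, pivot
for K in ([.5715,-.0247,.2],):
  for y in (-24,6.4,30): go(K,Rt(y))
"
```

```text
[-1.09513972  0.61586115  1.16820567  1.74568136 -0.60686213  1.19637156
  0.35539282] [0.41786237 1.35018514 0.24914887] [0.5665581  0.1590578  0.22660942] 0.9905431481868684
xyz cm [-18.28, -1.71, 2.95] ang [0.004, -0.001, 0.531]
xyz cm [-18.28, -1.71, 2.95] ang [0.004, 0.0, 0.0]
xyz cm [-18.28, -1.71, 2.95] ang [0.004, 0.001, -0.411]
```

View pics/w6.png

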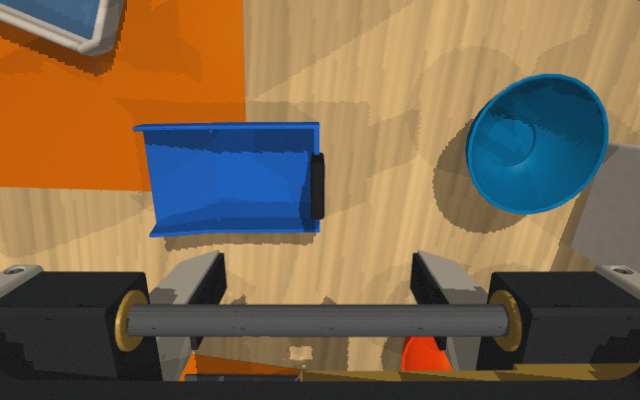

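The tray stands upright and empty at (150–325, 122–237). On to the knob.

Call:
{"api": "jog_arm", "payload": {
  "moves": [
    {"fingers": -1,"xyz": [-5,-0.5,0],"angular": [0,0,0.02]},
    {"fingers": -1,"xyz": [-10,-1,1],"angular": [0,0,0.04]},
    {"fingers": -1,"xyz": [-15,-1.5,2],"angular": [0,0,0.06]},
    {"fingers": -1,"xyz": [-18.3,-1.7,3],"angular": [0,0,0.077]},
    {"fingers": -1,"xyz": [-18.3,-1.7,3],"angular": [0,0,0.077]},
    {"fingers": -1,"xyz": [-18.3,-1.7,3],"angular": [0,0,0.077]}
  ]
}}

```text
clock: 15.25
position: [0.5696, -0.0238, 0.1943]
ee_rot: [-2.181, -2.261, 0.003]
force: [0.5, 0.0, -0.3]
width: 0.999
```

```bash
python3 -c "
from h import *
s=arm.observe(); print(s['joints'],s['force'],s['position'])
go([.5715,-.0245,.122],Rt(2))
snap('top','t7.png')
im=cv2.imread('pics/t7.png');m=cv2.inRange(im,(0,0,140),(60,60,255)); n,l,st,ce=cv2.connectedComponentsWithStats(m)
print([(ce[i],st[i][4]) for i in range(1,n) if st[i][4]>5])
"
```

```text
[-0.77995019  0.60977587  1.13050442  1.82793907 -0.61487571  1.11112227
  0.60978437] [ 0.53379438  0.01740211 -0.3482356 ] [ 0.56962653 -0.02380138  0.19428121]
xyz cm [-0.07, 0.2, 7.23] ang [-0.002, 0.001, 0.001]
[(array([315.55897436,  98.78461538]), np.int32(195))]
```

Call:
{"api": "jog_arm", "payload": {
  "moves": [
    {"fingers": -1,"xyz": [0,0.2,3],"angular": [0,0,0]},
    {"fingers": -1,"xyz": [0,0.2,6],"angular": [0,0,0]},
    {"fingers": -1,"xyz": [0,0.2,7.2],"angular": [0,0,0]},
    {"fingers": -1,"xyz": [0,0.2,7.2],"angular": [0,0,0]},
    {"fingers": 1,"xyz": [0,0.2,7.2],"angular": [0,0,0]},
    {"fingers": 1,"xyz": [0,0.2,7.2],"angular": [0,0,0]},
    {"fingers": 1,"xyz": [0,0.2,7.2],"angular": [0,0,0]},
    {"fingers": 1,"xyz": [0,0.2,7.2],"angular": [0,0,0]},
    {"fingers": 1,"xyz": [0,0.2,7.2],"angular": [0,0,0]},
    {"fingers": 1,"xyz": [0,0.2,7.2],"angular": [0,0,0]},
    {"fingers": 1,"xyz": [0,0.2,7.2],"angular": [0,0,0]},
    {"fingers": 1,"xyz": [0,0.2,7.2],"angular": [0,0,0]}
  ],
  "grip_force": 20
}}

```text
clock: 16.8
position: [0.5724, -0.0244, 0.1226]
ee_rot: [2.18, 2.26, -0.002]
force: [5.2, -0.3, -3.5]
width: 0.233
```

```bash
python3 -c "
from h import *
s=arm.observe(); print(s['force'],s['position'],s['width'],s['joints'])
a=imaging.get_image('wrist')[:,:,::-1];b=imaging.get_image('scene')[:,:,::-1]
cv2.imwrite('pics/w8.png',np.vstack([cv2.resize(a,(480,300)),cv2.resize(b[150:300,230:470],(480,300),interpolation=cv2.INTER_CUBIC)]))
"
```

```text
[ 5.18623367 -0.33375058 -3.4626612 ] [ 0.57240866 -0.02444347  0.12255372] 0.23349668803036286 [-0.71753049  0.68854479  1.03817276  1.8942021  -0.71417022  0.98551174
  0.68338893]
```

View pics/w8.png

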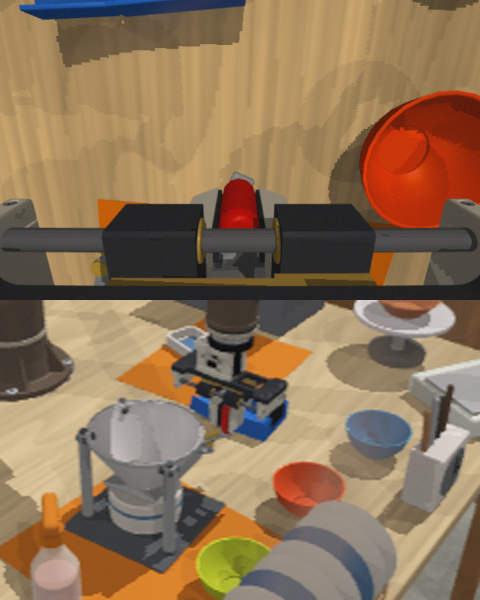

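The jaws hold the red knob at (238,205), about 21.5 mm open. Next come the arc numbers.

```bash
python3 -c "
from h import *
s=arm.observe();p0=s['position'];R0=R.from_rotvec(s['ee_rot']).as_matrix()
pv=np.array([.5277,-.126]);a0=np.radians(66.2);f=lambda t:pv+.11*np.array([np.cos(a0+t),np.sin(a0+t)])
for t in np.arange(.1,1.01,.1):
  d=np.r_[f(t)-f(0),0]; print(round(t,2),np.round(R0.T@d*100,2)[:2], np.round(f(t),4))
"
```

```text
0.1 [ 0.43 -1.01] [ 0.5618 -0.0214]
0.2 [ 0.76 -2.06] [ 0.5512 -0.0185]
0.3 [ 0.98 -3.14] [ 0.5404 -0.0167]
0.4 [ 1.09 -4.23] [ 0.5294 -0.016 ]
0.5 [ 1.09 -5.33] [ 0.5184 -0.0164]
0.6 [ 0.98 -6.43] [ 0.5075 -0.0179]
0.7 [ 0.76 -7.51] [ 0.4968 -0.0204]
0.8 [ 0.44 -8.56] [ 0.4864 -0.024 ]
0.9 [ 0.01 -9.57] [ 0.4765 -0.0287]
1.0 [ -0.51 -10.53] [ 0.467  -0.0343]
```

Call:
{"api": "jog_arm", "payload": {
  "moves": [
    {"fingers": 1,"xyz": [0,0,0],"angular": [0,0,0]},
    {"fingers": 1,"xyz": [0,0,0],"angular": [0,0,0]},
    {"fingers": 1,"xyz": [0.4,-1,0],"angular": [0,0,0]},
    {"fingers": 1,"xyz": [0.75,-2.05,0],"angular": [0,0,0]},
    {"fingers": 1,"xyz": [1,-3.15,0],"angular": [0,0,0]},
    {"fingers": 1,"xyz": [1.1,-4.25,0],"angular": [0,0,0]},
    {"fingers": 1,"xyz": [1.1,-5.35,0],"angular": [0,0,0]},
    {"fingers": 1,"xyz": [1,-6.45,0],"angular": [0,0,0]},
    {"fingers": 1,"xyz": [1,-6.45,0],"angular": [0,0,0]}
  ],
  "grip_force": 35
}}

```text
clock: 18.02
position: [0.5063, -0.0176, 0.1226]
ee_rot: [2.182, 2.259, -0.003]
force: [7.6, -3.1, -10.8]
width: 0.228
```

```bash
cat > k.py <<'E'
from h import *
s=arm.observe();p0=s['position'];R0=R.from_rotvec(s['ee_rot']).as_matrix()
pv=np.array([.5277,-.126]);a0=np.radians(66.2);f=lambda t:pv+.11*np.array([np.cos(a0+t),np.sin(a0+t)])
v=p0[:2]-pv; t=np.arctan2(v[1],v[0])-a0; F=s['force']
print('theta',t,'r',np.hypot(*v),'Ft',F[:2]@[np.sin(a0+t),-np.cos(a0+t)],'Fr',F[:2]@v/np.hypot(*v),F,s['position'],s['width'],s['joints'])
for t in np.arange(.6,.96,.05): print(round(t,2),np.round(R0.T@np.r_[f(t)-p0[:2],0]*100,2)[:2])
E
python3 k.py
```

```text
theta 0.6104771347542117 r 0.11049215163268257 Ft 6.8562429719559805 Fr -4.4882215457058825 [  7.59624124  -3.07397452 -10.80499079] [ 0.5062807  -0.01760383  0.12264638] 0.22839226988552966 [-0.81273215  0.60256017  1.08674463  2.0546761  -0.68850728  0.90495356
  0.69484547]
0.6 [-0.03  0.12]
0.65 [-0.13 -0.42]
0.7 [-0.25 -0.96]
0.75 [-0.4  -1.49]
0.8 [-0.57 -2.01]
0.85 [-0.78 -2.52]
0.9 [-1.   -3.02]
0.95 [-1.25 -3.51]
```

Call:
{"api": "jog_arm", "payload": {
  "moves": [
    {"fingers": 1,"xyz": [-0.15,-0.4,0.1],"angular": [0,0,0]},
    {"fingers": 1,"xyz": [-0.3,-0.95,0.1],"angular": [0,0,0]},
    {"fingers": 1,"xyz": [-0.45,-1.5,0.1],"angular": [0,0,0]},
    {"fingers": 1,"xyz": [-0.45,-1.5,0.1],"angular": [0,0,0]}
  ]
}}

```text
clock: 18.52
position: [0.4924, -0.0216, 0.1223]
ee_rot: [2.181, 2.26, 0.0]
force: [5.3, 1.3, 5.5]
width: 0.231
```

```bash
python3 k.py
```

```text
theta 0.7418948616233758 r 0.11020618875348305 Ft 5.400543911757316 Fr -0.4626398486844452 [5.26361097 1.29395122 5.48300237] [ 0.4923529  -0.02161616  0.12230604] 0.23108943726076425 [-0.82040069  0.58282968  1.09562755  2.08759703 -0.68306573  0.88681828
  0.70849644]
0.6 [0.32 1.53]
0.65 [0.23 0.99]
0.7 [0.1  0.45]
0.75 [-0.05 -0.08]
0.8 [-0.22 -0.6 ]
0.85 [-0.42 -1.11]
0.9 [-0.65 -1.61]
0.95 [-0.9 -2.1]
```

Call:
{"api": "jog_arm", "payload": {
  "moves": [
    {"fingers": 1,"xyz": [-0.2,-0.5,-0.05],"angular": [0,0,0]},
    {"fingers": 1,"xyz": [-0.35,-0.9,-0.05],"angular": [0,0,0]},
    {"fingers": 1,"xyz": [-0.35,-0.9,-0.05],"angular": [0,0,0]},
    {"fingers": 1,"xyz": [-0.35,-0.9,-0.05],"angular": [0,0,0]}
  ]
}}

```text
clock: 19.02
position: [0.4831, -0.0254, 0.1223]
ee_rot: [-2.181, -2.261, 0.002]
force: [2.5, 3.8, 6.2]
width: 0.229
```

```bash
python3 k.py
```

```text
theta 0.8325289490678822 r 0.11008255226973192 Ft 3.857094515413544 Fr 2.4582889479990935 [2.53038256 3.81018724 6.16117293] [ 0.48310029 -0.0253569   0.12229021] 0.22928811567086374 [-0.82422801  0.57093116  1.10263842  2.10729944 -0.67658467  0.87718072
  0.71618915]
0.6 [0.66 2.47]
0.65 [0.57 1.92]
0.7 [0.44 1.39]
0.75 [0.29 0.86]
0.8 [0.12 0.34]
0.85 [-0.08 -0.17]
0.9 [-0.31 -0.68]
0.95 [-0.56 -1.17]
```

The tangential force dropped to 3.9 N at 0.83 rad, so the lever is falling into the third click as expected. I'll take the last bit to about 0.9.

Call:
{"api": "jog_arm", "payload": {
  "moves": [
    {"fingers": 1,"xyz": [-0.15,-0.35,0],"angular": [0,0,0]},
    {"fingers": 1,"xyz": [-0.3,-0.6,0],"angular": [0,0,0]},
    {"fingers": 1,"xyz": [-0.3,-0.6,0],"angular": [0,0,0]},
    {"fingers": 1,"xyz": [-0.3,-0.6,0],"angular": [0,0,0]},
    {"fingers": 1,"xyz": [-0.3,-0.6,0],"angular": [0,0,0]},
    {"fingers": 1,"xyz": [-0.3,-0.6,0],"angular": [0,0,0]},
    {"fingers": 1,"xyz": [-0.3,-0.6,0],"angular": [0,0,0]},
    {"fingers": 1,"xyz": [-0.3,-0.6,0],"angular": [0,0,0]},
    {"fingers": 1,"xyz": [-0.3,-0.6,0],"angular": [0,0,0]},
    {"fingers": 1,"xyz": [-0.3,-0.6,0],"angular": [0,0,0]}
  ]
}}

```text
clock: 20.27
position: [0.4777, -0.0281, 0.1223]
ee_rot: [-2.18, -2.261, 0.001]
force: [3.8, 5.0, 5.9]
width: 0.232
```

```bash
python3 k.py|head -3
python3 -c "
from h import *
im=imaging.get_image('top')[:,:,::-1];b=imaging.get_image('scene')[:,:,::-1]
cv2.imwrite('pics/t9.png',np.vstack([cv2.resize(im[130:230,225:425],(600,300),interpolation=cv2.INTER_CUBIC),cv2.resize(b[170:295,230:480],(600,300),interpolation=cv2.INTER_CUBIC)]))"
```

```text
theta 0.8875043900326354 r 0.1099650129666609 Ft 5.67714855417753 Fr 2.737806053931347 [3.81103663 5.02011927 5.92597635] [ 0.47769101 -0.02806428  0.12231509] 0.2322483296762557 [-0.82514088  0.56272158  1.10648228  2.11976585 -0.67351667  0.86988477
  0.72299495]
0.6 [0.91 3.02]
```

View pics/t9.png

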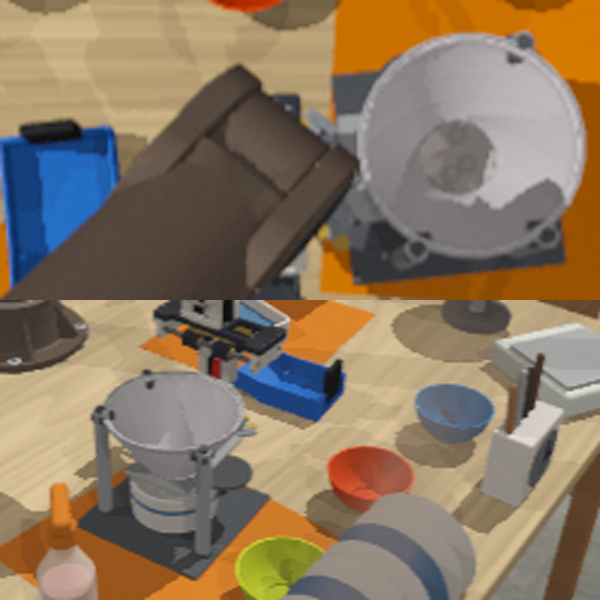

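The hopper is empty, the outlet at (460,157) is open with shaded balls below it, and the tray is upright. I'll settle for one more second, then take a close contrast-stretched look.

Call:
{"api": "jog_arm", "payload": {
  "moves": [
    {"fingers": 1,"xyz": [0,-0.1,0],"angular": [0,0,0]},
    {"fingers": 1,"xyz": [0,-0.1,0],"angular": [0,0,0]},
    {"fingers": 1,"xyz": [0,-0.1,0],"angular": [0,0,0]},
    {"fingers": 1,"xyz": [0,-0.1,0],"angular": [0,0,0]},
    {"fingers": 1,"xyz": [0,-0.1,0],"angular": [0,0,0]},
    {"fingers": 1,"xyz": [0,-0.1,0],"angular": [0,0,0]},
    {"fingers": 1,"xyz": [0,-0.1,0],"angular": [0,0,0]},
    {"fingers": 1,"xyz": [0,-0.1,0],"angular": [0,0,0]}
  ]
}}

```text
clock: 21.38
position: [0.4769, -0.0285, 0.1223]
ee_rot: [2.181, 2.261, -0.001]
force: [4.7, 3.1, 4.0]
width: 0.231
```

```bash
python3 k.py|head -2
python3 -c "
from h import *
im=imaging.get_image('top')[:,:,::-1][162:202,358:398].astype(float)
im=np.clip((im-70)*2.2,0,255).astype(np.uint8)
cv2.imwrite('pics/t10.png',cv2.resize(im,(480,480),interpolation=cv2.INTER_CUBIC))"
```

```text
theta 0.8952801270623052 r 0.10996653619125334 Ft 5.618972140573064 Fr 0.550121860602104 [4.73029857 3.08216765 3.99138413] [ 0.4769303  -0.02845475  0.12233541] 0.23110579986629898 [-0.82621302  0.56152507  1.10759235  2.12188274 -0.67285835  0.86807993
  0.72323375]
```

View pics/t10.png

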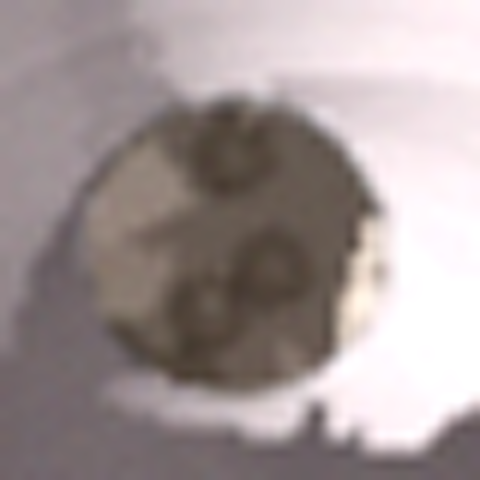

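The close-up shows balls on the bowl floor at about (235,155), (270,265) and (205,305). None is left in the hopper or at the outlet's edge; the rest would be hidden at the bowl's sides. The lever is at about 0.895 rad and steady, so I'm handing in.

```bash
python3 -c "
from h import *
print(job.sign_off())"
```

```text
the job is handed in; nothing more can be done
None
```

I poured the eight balls into the shut hopper, set the empty tray back upright where it had been, and pulled the lever to its third click. I handed the job in at about 21 s, still holding the knob. No verdict was reported.

**Checks that agreed:**
- **Hopper:** I counted all eight balls at the outlet before opening the gate.
- **Tray:** the picture taken after I let go shows it empty and upright.
- **Lever:** it was held at about 0.895 rad, worked out from the arm's position. The force at the knob fell to 3.9 N at 0.83 rad, then rose to 5.6 N at the click, which fits the described feel.
- **Bystanders:** I planned the paths to stay clear of the bowls, dish and bottle, and nothing looked moved in the pictures. I did not measure their positions.

**Not confirmed or not as planned:**
- **Balls in the bowl:** through the outlet I could see the hopper empty and only about three balls on the bowl floor. The other five would be hidden under the hopper's edge, so I did not count all eight there.
- **Tip angle:** tipping stopped at about 53° instead of 56°, with the sixth joint reading 0.119 rad, just under its 0.12 limit. The balls had all left by then and I backed off straight away. The simulator raised no error.

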